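Close up the back of a van headlamp

TASK

Close up the back of the headlamp that lies lens-down in the cradle: first swing the hinged flap shut and press it until its tab snaps behind the rim. Then take the big round cover with the straight grip wing, set its two lugs down through the notches of the round collar, press it down and turn it clockwise to half-way, 45 degrees, before the lock clicks. Finish still gripping it there, so that I can check the seal before it is locked; do not let it click, and leave everything else where it is.

Things in the scene. Friction and masses are not known exactly. Their poses are not given: they have to be found in the camera images.
- lamp: The headlamp: grey housing about 190 mm (its x) by 330 mm (its y), fixed lens-down in a wooden cradle, back up and level at 128 mm above the table. Origin under its middle, at table height; z up. On its back the round collar (towards -y) and the flap (towards +y).
- collar (a point): Centre of the round collar's mouth, level with its top face, 152 mm above the table; axes as the lamp's. Collar 76 mm outside, 24 mm high. Its lip, 4 mm thick, leaves a 52 mm hole with two notches about 16 mm wide, 64 mm tip to tip, at +x and -x. Ribs round its foot mark: in (along x), half-way (45 deg), locked (90 deg).
- seal (a point): Centre of the springy rubber ring on the collar; its top stands 3.5 mm above the collar's top face and yields 3 mm: 2.3 N starts it, 7 N presses the cover fully down. Pressed down, the cover turns clockwise only (seen from above): freely to 60 deg, then spring tongues resist, click at 75 to 85 deg, stop at 90. Let go before, it rises 1.5 mm and its lugs catch under the lip.
- cap_mid (a point): The cover to fit: point on its axis, 23 mm above its foot (half-way up), z up. Black plastic, 70 g, 46 mm high. Nose 48 mm wide, tapering to 38 mm at the foot, 16 mm high; flange 74 mm wide, its top 3 mm below this point; grip wing 64 mm long (x), 14 mm thick (y), its top 23 mm above this point. Fully down in the collar this point is 7.5 mm above the collar's top face.
- cap_ear (a point): One end of the cover's grip wing, 32 mm from its axis in the cover's +x, level with cap_mid. Under each end of the wing a lug sticks out of the nose: 60 mm tip to tip, 10 mm wide, 4 mm thick, undersides 6 mm above the foot. The cover is the same either way round. It starts standing on the table, wing up.
- flap (a joint): Hinge angle of the flap, rad: 0 shut, growing as it opens; 1.57 upright, more leans outwards, away from the collar. It starts about upright and stays where it is left (light friction). Closing, at about 0.11 its tab meets the springy rim; about 3 N at the free edge pushes it past; snapped in, it reads under 0.03.
- flap_hinge (a point): Middle of the flap's hinge line, 147.5 mm above the table; axes as the lamp's. The line runs along x, 200.5 mm in +y from the collar's axis. Shut, the flap is a level plate, 86 mm wide (x), 3 mm thick, reaching 74.5 mm from the hinge in -y, towards the collar, mid-plane at hinge height. The rim that catches its tab is 81 mm from the hinge.
- flap_edge (a point): Middle of the flap's free edge, in the plate's mid-plane, 74 mm from the hinge line; moves with the flap. The tab hangs below it.
- small_cap: Smaller plain round cap with a round knob, black, 52 mm wide and 28 mm high; not needed. Origin at its foot.
- bulb_box: Upright cardboard bulb box, 46 x 46 x 75 mm; not needed. Origin at its foot.
- spray_can: Grey spray can, 66 mm wide, 205 mm high; not needed. Origin at its foot.
- spray_bottle: Small metal spray bottle, 42 mm wide, 131 mm high; not needed. Origin at its foot.
- screwdriver: Screwdriver lying on the table, 200 mm long; not needed. Origin under its middle.
- wrench: Steel wrench lying on the table, 180 mm long; not needed. Origin under its middle.
- dish: Round steel dish of screws, 124 mm wide, 24 mm high; not needed. Origin at its foot.
Mind the look-alikes: they are no part of the job. There is more than one size of the bulb_box; the one meant has the size given above.

How it is judged:
By the outcome, as a careful person would: the job done as asked, in the order asked, and still so for the second after the job is handed in, while the arm keeps its last pose, push and grip.
It also fails if it takes over 64 s, if anything falls off the work surface, if the arm or the gripper's body presses on something with over 40 N, if the wrist force passes 120 N, or if a joint passes its speed limit or range.

ROBOT

A 6-joint arm with a two-finger parallel gripper is mounted at the origin on the work surface. World frame = base frame: x ahead of the robot, y to its left, z up, the work surface at z = 0. Lengths are in m, angles in rad, forces in N, time in s.
With the tool pointing down it reaches from about 0.325 to 0.775 m from the base axis. Payload 5.5 kg.
Tool frame: the origin (TCP) lies between the finger pads; the fingertips stand 8 mm ahead of it and the grasp point (between the pads) lies 11 mm behind it (tcp_to_tips is the distance from the TCP to the fingertips, in m); z points along the fingers, y is the direction in which the jaws open and shut (so a half turn about z gives the same grasp; the last joint's range is limited). The gripper opens to 88 mm and grips with 3 to 60 N. Pads are 20 mm wide; open, the fingers measure 115 mm over their backs; the gripper's body (75 mm by 178 mm) begins 61 mm behind the grasp point.
Start: joints at [1.058, 0.091, 1.231, -0, 1.82, -0.057], TCP at [0.264, 0.539, 0.231] pointing down, gripper open.
Joint ranges: [-2.87, 2.87], [-0.86, 2.18], [0.17, 2.46], [-1.51, 4.65], [0.06, 2.69], [-2.65, 2.65]. Speed limits (rad/s): [2.57, 2.57, 3.01, 3.14, 3.14, 3.14].

INTERFACE

Orientations are given as a unit quaternion [w, x, y, z].
In Python, from bench import * gives the robot as it stands. Calls block until the motion is done:
- move_to(position, orientation): joint-space move of the TCP to a pose.
- move_l(position, speed=0.15, orientation=None): straight line of the TCP; orientation=None keeps the orientation; speed is the mean speed in m/s.
- movej(angles): joint-space move.
- gripper_open() and close(): open the fingers fully, or close them until they stop; the grip force is fixed at half the most.
- hold(seconds).
- inverse_kinematics(position, orientation): joint angles nearest the present ones, or None.
- state(): the state.
- get_image(name): name is "scene" or "side" or "wrist"; returns a dict with "frame" (384x512x3 uint8, blue, green, red), "depth" (384x512 float32, m along the optical axis (not along the pixel's ray), 0 where there is no reading), "camera_matrix" (3x3 intrinsics, pixels), "k1" (the pictures are not rectified: a ray, as slopes to the right and down, at radius r is drawn at 1 + k1 r^2 times it, then the intrinsics apply), "view" (4x4, takes a point from world to camera coordinates). Camera axes: x right, y up, looking along -z (the intrinsics and any distortion apply to the point x, -y, -z); pixel columns grow to the right and rows downward; lengths in m; the calibration is good to about 2 mm. A picture is of the moment at which its call begins.
A pose or a line that the arm cannot do raises IKError and nothing moves.
- job_done(): hands the job in, once; it reports no verdict.
The state is a dict: "time": time; "joint_pos": joint angles; "dq": joint speeds; "joint_torque": joint torques, N m; "ee_pos": TCP position; "ee_rot": TCP orientation; "ft_force": force on the tool from outside, world axes, zero at the start; "moment": the same for the moment, N m; "finger_gap": finger opening in m.
Only numpy, scipy, OpenCV 4.12 (cv2) and the standard library are available. Lean on these libraries where they do the work, as an engineer would, in place of code of your own. Each camera call takes 0.05 s, during which the arm holds its last target.

## Working session

There is one attempt and no reset: what is moved stays moved. The work goes in short steps, each a Python script; the robot and the scene stay as the last script left them, time stands still between calls to the robot, and variables do not carry over. Pictures are saved under pics/ and viewed, and the job is handed in when it is done.

```bash
ls; mkdir -p pics; python3 - <<'E'
from bench import *
import cv2,numpy as np
s=state();print({k:np.round(v,3).tolist() for k,v in s.items()})
for n in ["scene","side","wrist"]:
    g=get_image(n);cv2.imwrite(f"pics/{n}0.png",g["frame"]);np.savez(f"pics/{n}0.npz",**g)
    print(n,g["camera_matrix"].round(1).tolist(),g["k1"],np.round(g["view"],3).tolist())
E
```

```text
pics
{'time': 0.0, 'joint_pos': [1.058, 0.092, 1.232, 0.0, 1.82, -0.057], 'dq': [0.002, -0.001, -0.0, 0.001, -0.001, 0.002], 'joint_torque': [-0.001, -44.646, -40.644, 0.069, 0.03, -0.0], 'ee_pos': [0.264, 0.538, 0.23], 'ee_rot': [-0.0, 0.226, 0.974, -0.001], 'ft_force': [0.78, -0.228, -0.529], 'moment': [0.035, 0.002, -0.007], 'finger_gap': 0.088}
scene [[427.7, 0.0, 253.3], [0.0, 427.7, 200.0], [0.0, 0.0, 1.0]] -0.11938109736492228 [[0.701, 0.713, 0.012, -0.385], [-0.615, 0.596, 0.516, 0.191], [0.361, -0.369, 0.857, -1.554], [0.0, 0.0, 0.0, 1.0]]
side [[386.0, 0.0, 253.5], [0.0, 386.0, 193.0], [0.0, 0.0, 1.0]] -0.02878148396076924 [[0.984, -0.18, 0.01, -0.439], [0.101, 0.599, 0.795, -0.164], [-0.149, -0.78, 0.607, -1.128], [0.0, 0.0, 0.0, 1.0]]
wrist [[271.3, 0.0, 252.2], [0.0, 271.3, 196.0], [0.0, 0.0, 1.0]] -0.04267894569936124 [[0.439, 0.899, -0.001, -0.6], [-0.866, 0.423, -0.265, 0.033], [-0.238, 0.117, 0.964, -0.391], [0.0, 0.0, 0.0, 1.0]]
```

View pics/scene0.png

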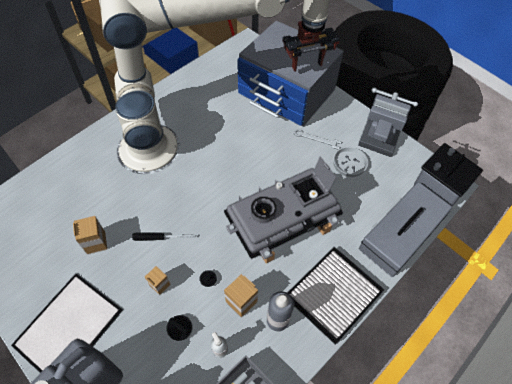

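View pics/side0.png

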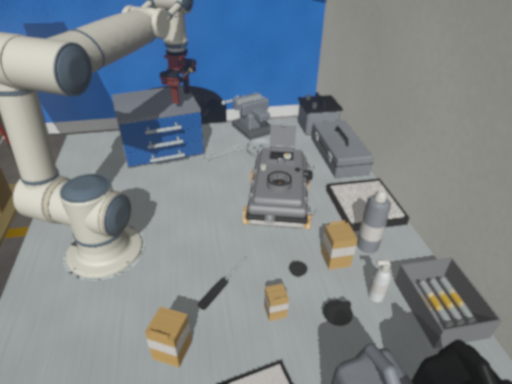

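View pics/wrist0.png

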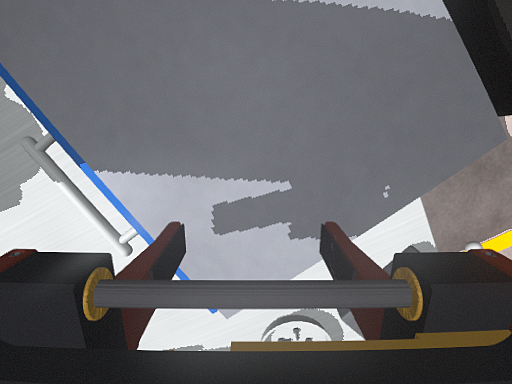

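The scene view shows the lamp with its collar at about (263,208) and the upright flap at about (325,175). The large black cover is at about (180,326), with the small cap at (208,278). The tool hangs over the blue drawer block. Next I'll write helpers and measure.

```bash
cat > h.py <<'E'
import numpy as np, cv2
def load(n):
    return dict(np.load(f"pics/{n}.npz"))
def rays(g,px):
    px=np.asarray(px,float).reshape(-1,2);K=g["camera_matrix"]
    d=np.array([float(g["k1"]),0,0,0])
    u=cv2.undistortPoints(px.reshape(-1,1,2),K,d,None,None,None).reshape(-1,2) if False else \
      cv2.undistortPointsIter(px.reshape(-1,1,2),K,d,None,None,(3,60,1e-12)).reshape(-1,2)
    c=np.c_[u[:,0],-u[:,1],-np.ones(len(u))]
    V=g["view"];R=V[:3,:3];o=-R.T@V[:3,3]
    return o,c@R   # per unit depth
def onplane(g,px,z):
    o,d=rays(g,px);t=(z-o[2])/d[:,2];return o+d*t[:,None]
def depthpts(g,px):
    px=np.asarray(px).reshape(-1,2)
    o,d=rays(g,px);z=g["depth"][px[:,1].astype(int),px[:,0].astype(int)]
    return o+d*z[:,None]
def proj(g,P):
    P=np.asarray(P,float).reshape(-1,3);V=g["view"];c=P@V[:3,:3].T+V[:3,3]
    u=np.c_[c[:,0]/-c[:,2],-c[:,1]/-c[:,2]];r2=(u**2).sum(1)
    u=u*(1+float(g["k1"])*r2)[:,None];K=g["camera_matrix"]
    return u*[K[0,0],K[1,1]]+[K[0,2],K[1,2]]
def cloud(g):
    h,w=g["depth"].shape;yy,xx=np.mgrid[:h,:w];px=np.c_[xx.ravel(),yy.ravel()]
    P=depthpts(g,px).reshape(h,w,3);P[g["depth"]<=0]=np.nan;return P
E
python3 - <<'E'
from h import *
for n in ["scene0","side0"]:
    g=load(n);P=cloud(g)
    if n=="scene0": pts=dict(collar=(263,208),cap=(180,326),small=(208,278),flap=(325,175),lampback=(290,225),table=(220,180),drawer=(285,50),box=(240,285))
    else: pts=dict(collar=(280,180),cap=(338,312),small=(298,269),flap=(284,135),lampback=(282,205),table=(200,240),drawer=(150,100))
    for k,(u,v) in pts.items(): print(n,k,P[v,u].round(3))
    f=g["frame"]
    for k,s in (("lamp",70),("cap",45)):
        u,v=pts["collar" if k=="lamp" else "cap"]
        c=f[max(0,v-s):v+s,max(0,u-s):u+s+20];cv2.imwrite(f"pics/{n}_{k}.png",cv2.resize(c,None,fx=4 if s>50 else 6,fy=4 if s>50 else 6,interpolation=cv2.INTER_CUBIC)[:600,:800])
E
```

```text
scene0 collar [0.523 0.065 0.132]
scene0 cap [ 0.597 -0.334  0.047]
scene0 small [ 0.539 -0.179  0.029]
scene0 flap [0.595 0.251 0.194]
scene0 lampback [0.615 0.086 0.122]
scene0 table [ 0.287  0.095 -0.002]
scene0 drawer [0.138 0.564 0.205]
scene0 box [ 0.643 -0.145  0.111]
side0 collar [0.543 0.081 0.127]
side0 cap [ 0.59  -0.345  0.029]
side0 small [ 0.535 -0.188  0.018]
side0 flap [0.595 0.252 0.186]
side0 lampback [ 0.526 -0.017  0.108]
side0 table [ 0.28  -0.01  -0.001]
side0 drawer [0.144 0.592 0.196]
```

View pics/scene0_lamp.png

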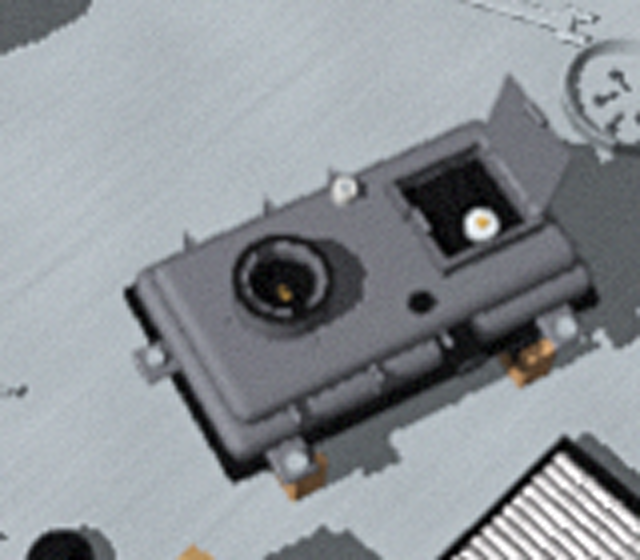

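View pics/scene0_cap.png

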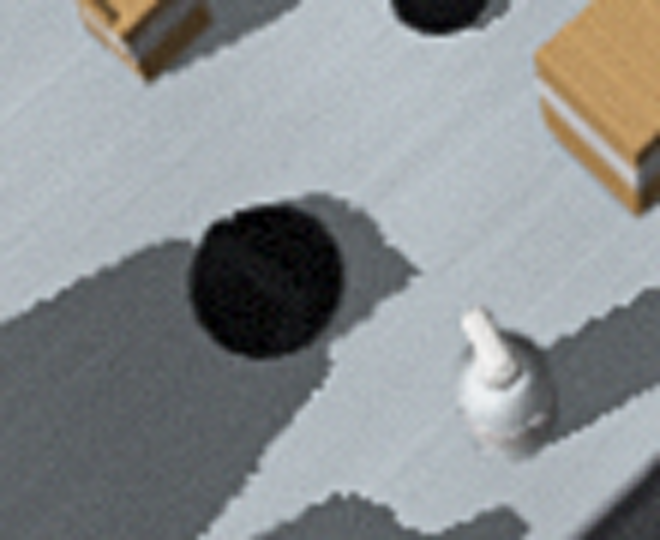

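View pics/side0_lamp.png

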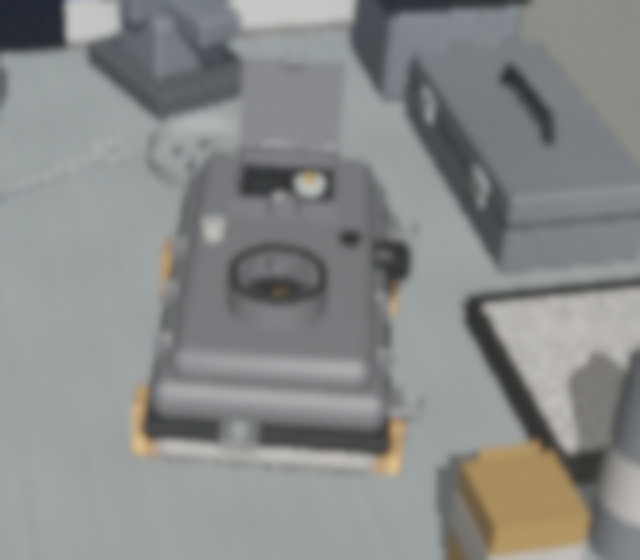

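```bash
python3 - <<'E'
from h import *
g=load("scene0");P=cloud(g);X,Y,Z=P[...,0],P[...,1],P[...,2]
lamp=(X>.38)&(X<.75)&(Y>-.12)&(Y<.32)
m=lamp&(Z>.121)&(Z<.135)
r=cv2.minAreaRect(P[m][:,:2].astype(np.float32));print("back",m.sum(),r,np.median(Z[m]))
f=(X>.5)&(X<.7)&(Y>.2)&(Y<.33)&(Z>.158)&(Z<.24)
Q=P[f];print("flap",f.sum(),Q.min(0).round(3),Q.max(0).round(3))
c=Q.mean(0);u,s,vt=np.linalg.svd(Q-c);print(c.round(4),s.round(3),vt.round(3))
# collar top
m2=lamp&(Z>.146)&(Z<.16)&(Y<.15)
print("collar",m2.sum(),cv2.minEnclosingCircle(P[m2][:,:2].astype(np.float32)),np.median(P[m2],0))
# black masks
hsv=g["frame"].max(2)
for nm,(u0,v0) in dict(cap=(180,326),small=(208,278)).items():
    mm=(hsv<28).astype(np.uint8);n,l,st,ce=cv2.connectedComponentsWithStats(mm)
    k=l[v0,u0];print(nm,st[k],ce[k],onplane(g,ce[k],.02))
for nm,(u,v) in dict(bottle=(219,345),can=(281,305),box=(240,290),vise=(383,130),drawer=(300,60)).items(): 
    q=P[v-12:v+12,u-8:u+8].reshape(-1,3);print(nm,np.nanmedian(q,0).round(3),np.nanmax(q[:,2]).round(3))
n,_=None,None
cv2.imwrite("pics/capboost.png",cv2.resize(np.clip(g["frame"][296:356,150:230].astype(float)*5,0,255).astype(np.uint8),None,fx=8,fy=8,interpolation=cv2.INTER_CUBIC))
E
```

```text
back 3088 ((0.5589818954467773, 0.12539489567279816), (0.2962855100631714, 0.16159400343894958), 73.45984649658203) 0.12853119317031048
flap 350 [0.546 0.238 0.158] [0.63  0.273 0.232]
[0.5901 0.2549 0.1931] [0.472 0.383 0.035] [[ 0.949 -0.288  0.129]
 [-0.089  0.15   0.985]
 [ 0.303  0.946 -0.117]]
collar 271 ((0.531741738319397, 0.057207588106393814), 0.03872164711356163) [0.53203574 0.05480756 0.15364551]
cap [167 316  25  25 463] [178.99352052 327.50971922] [[ 0.59035271 -0.33683344  0.02      ]]
small [201 271  15  15 172] [207.93604651 278.3255814 ] [[ 0.53639553 -0.17824757  0.02      ]]
bottle [ 0.717 -0.295  0.088] 0.136
can [ 0.772 -0.125  0.179] 0.209
box [ 0.651 -0.154  0.109] 0.123
vise [0.582 0.606 0.114] 0.138
drawer [0.242 0.527 0.205] 0.348
```

View pics/capboost.png

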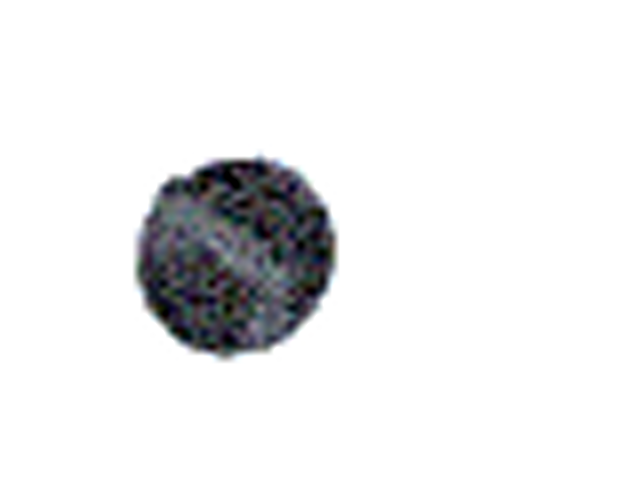

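```bash
cat >> h.py <<'E'
from scipy.spatial.transform import Rotation as Ro
def jawq(phi):
    "tool down, tool y at angle phi (rad) about world z"
    y=np.array([np.cos(phi),np.sin(phi),0]);z=np.array([0,0,-1.]);x=np.cross(y,z)
    q=Ro.from_matrix(np.c_[x,y,z]).as_quat();return [float(q[3]),float(q[0]),float(q[1]),float(q[2])]
def shot(get_image,n,name):
    g=get_image(n);cv2.imwrite(f"pics/{name}.png",g["frame"]);np.savez(f"pics/{name}.npz",**g);return g
E
python3 - <<'E'
from h import *
from bench import *
g=load("wrist0");V=g["view"];R=V[:3,:3];o=-R.T@V[:3,3]
s=state();q=s["ee_rot"];T=Ro.from_quat([q[1],q[2],q[3],q[0]]).as_matrix();p=np.array(s["ee_pos"])
print("cam in tool",T.T@(o-p),"look",T.T@(-R[2]), "right",T.T@R[0])
w=load("scene0")
a=onplane(w,[[150+165/8,296+195/8],[150+290/8,296+300/8]],.046);print(a,np.degrees(np.arctan2(*(a[1]-a[0])[[1,0]])))
for xyz in ([.56,.06,.34],[.59,.32,.26]): print(inverse_kinematics(xyz,jawq(np.radians(-16.5))))
for xyz in ([.597,-.335,.05],): 
  for d in (0,60,90,120,150,-30,-60,-90): print(d,np.round(inverse_kinematics(xyz,jawq(np.radians(d))),2))
print(inverse_kinematics([.5317,.0572,.17],jawq(np.radians(73.5))),inverse_kinematics([.5317,.0572,.17],jawq(np.radians(28.5))))
E
```

```text
cam in tool [ 7.31685398e-02 -4.77588507e-05 -1.54859746e-01] look [-2.65385446e-01  7.52652933e-04  9.64142105e-01] right [ 1.53661902e-03  9.99998755e-01 -3.57681373e-04]
[[ 0.5661865  -0.34252061  0.046     ]
 [ 0.62474863 -0.33465755  0.046     ]] 7.647284890726149
[ 4.63301745e-02  4.31247537e-02  1.08460820e+00 -4.44089210e-16
  2.01385970e+00  3.34309501e-01]
[ 4.46290843e-01  3.00822156e-01  9.41814419e-01 -4.44089210e-16
  1.89895608e+00  7.34270169e-01]
0 [-0.56  0.35  1.25 -0.    1.54 -0.56]
60 [-0.56  0.35  1.25 -0.    1.54 -1.61]
90 [-0.56  0.35  1.25 -0.    1.54 -2.13]Traceback (most recent call last):
  File "<stdin>", line 10, in <module>
    return _wrapfunc(a, 'round', decimals=decimals, out=out)
    return _wrapit(obj, method, *args, **kwds)
    result = getattr(arr, method)(*args, **kwds)
TypeError: unsupported operand type(s) for *: 'NoneType' and 'float'
```

```bash
python3 - <<'E'
from h import *
from bench import *
ly=np.array([.285,.959]);c=np.array([.5317,.0572])
p=c-0.01*ly
move_to([p[0],p[1],.36],jawq(np.radians(-16.5)))
shot(get_image,"wrist","w1");shot(get_image,"scene","scene1");s=state();print(s["time"],s["ee_pos"],s["ft_force"])
E
```

```text
2.3083 [0.52881021 0.04845086 0.35967807] [ 0.09094187 -0.86537384  0.05525684]
```

View pics/w1.png

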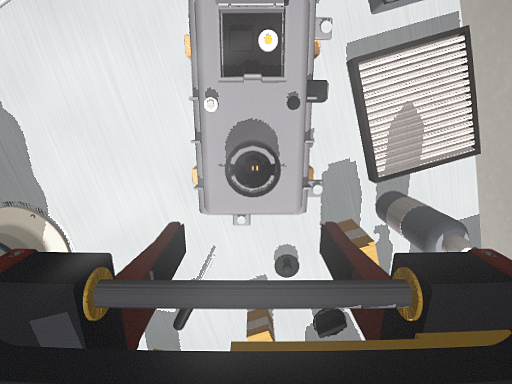

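The wrist view shows the collar at about (252,168), upright and nearly square to the tool, with the flap opening at about (253,45). I'll measure these precisely.

```bash
python3 - <<'E'
from h import *
g=load("w1");f=g["frame"];P=cloud(g)
c=f[120:220,200:305];cv2.imwrite("pics/w1c.png",cv2.resize(np.clip(c.astype(float)*1.6,0,255).astype(np.uint8),None,fx=6,fy=6,interpolation=cv2.INTER_CUBIC)[:600])
X,Y,Z=P[...,0],P[...,1],P[...,2]
lamp=(X>.38)&(X<.75)&(Y>-.12)&(Y<.32)
m2=lamp&(Z>.147)&(Z<.16)&(Y<.13)
print("collar",m2.sum(),cv2.minEnclosingCircle(P[m2][:,:2].astype(np.float32)),np.median(P[m2],0))
# least squares circle from contour of mask region
mm=m2.astype(np.uint8);cs,_=cv2.findContours(mm,cv2.RETR_CCOMP,cv2.CHAIN_APPROX_NONE)
for q in sorted(cs,key=len)[-2:]:
    q=q[:,0,:];e=cv2.fitEllipse(q);print(len(q),e,onplane(g,e[0],.1535))
ly=np.array([.285,.959]);lx=np.array([.959,-.285])
m=lamp&(Z>.124)&(Z<.133);r=cv2.minAreaRect(P[m][:,:2].astype(np.float32));print("back",m.sum(),r)
E
```

```text
collar 1410 ((0.6199180483818054, -0.018623676151037216), 0.1547582596540451) [0.53616596 0.05403181 0.15526317]
123 ((252.6743621826172, 168.7051239013672), (35.8843879699707, 44.16642761230469), 89.23643493652344) [[0.53182343 0.05927249 0.1535    ]]
156 ((252.6312255859375, 168.71603393554688), (54.61785888671875, 55.113739013671875), 88.14186096191406) [[0.53176362 0.05927454 0.1535    ]]
back 17846 ((0.630374550819397, 0.08109717071056366), (0.3256024122238159, 0.3248954117298126), 73.5411376953125)
```

View pics/w1c.png

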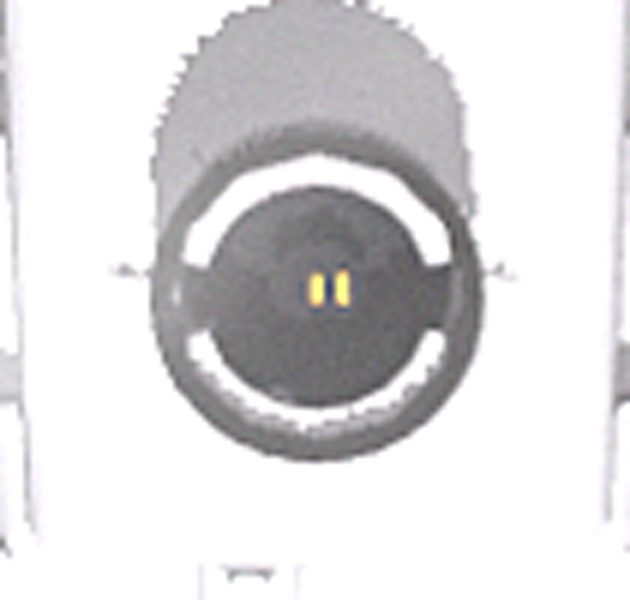

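```bash
python3 - <<'E'
from h import *
g=load("w1")
z=lambda u,v:[200+u/6-.42,120+v/6-.42]
print("hole",onplane(g,z(320,296.5),.152),"seal",onplane(g,z(318,293),.1555))
for nm,a,b,h in (("ribs",z(125,270),z(500,273),.129),("notch",z(190,300),z(446,298),.152)):
    p=onplane(g,[a,b],h);d=p[1]-p[0];print(nm,p.round(4).tolist(),np.degrees(np.arctan2(d[1],d[0])),np.linalg.norm(d),p.mean(0))
# radial extents of hole
p=onplane(g,[z(320,408),z(320,185),z(153,293),z(483,293)],.152);print(p, np.linalg.norm(p[0]-p[1]),np.linalg.norm(p[2]-p[3]))
# opening edges of flap
f=g["frame"];cv2.imwrite("pics/w1f.png",cv2.resize(f[0:100,190:330],None,fx=5,fy=5,interpolation=cv2.INTER_CUBIC))
P=cloud(g)
X,Y,Z=P[...,0],P[...,1],P[...,2]
# left/right edges of back plate: image columns
E
```

```text
hole [[0.53194885 0.05855457 0.152     ]] seal [[0.53190983 0.06001356 0.1555    ]]
ribs [[0.488, 0.074, 0.129], [0.5736, 0.0482, 0.129]] -16.767076734998888 0.08943241463408089 [0.53082588 0.06106466 0.129     ]
notch [[0.5036, 0.066, 0.152], [0.5591, 0.0503, 0.152]] -15.849260286464688 0.057646440438996194 [0.53135115 0.05814675 0.152     ]
[[0.52471024 0.03377732 0.152     ]
 [0.53893805 0.0824768  0.152     ]
 [0.49610585 0.06988326 0.152     ]
 [0.56736949 0.04904135 0.152     ]] 0.050735286798546754 0.0742488536936768
```

View pics/w1f.png

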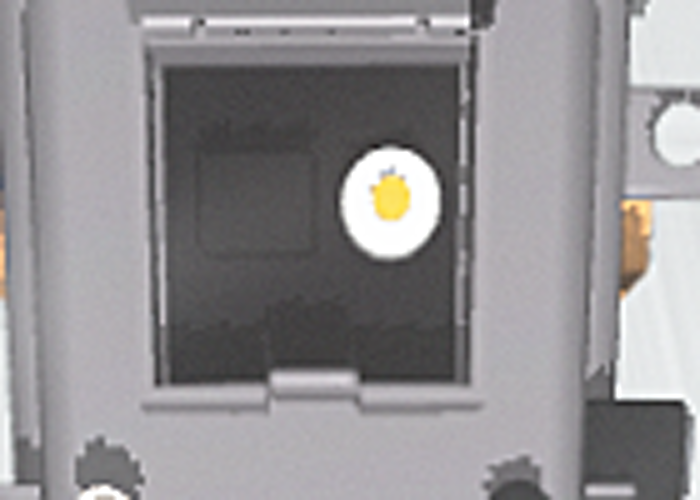

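```bash
cat >> h.py <<'E'
YAW=np.radians(-16.4)
LX=np.array([np.cos(YAW),np.sin(YAW)]);LY=np.array([-LX[1],LX[0]])
COL=np.array([.5318,.0585]);HIN=COL+.2005*LY
def flapP(yc,zc):
    "TCP for finger front-bottom corner at (yc,zc) mm-rel hinge in m"
    p=HIN+(yc+.010)*LY;return [float(p[0]),float(p[1]),.1475+zc+.008]
E
python3 - <<'E'
from h import *
from bench import *
g=load("w1");print("hinge seen",onplane(g,[190+310/5,5.],.1475),HIN)
s=state();q=jawq(YAW)
close()
move_to(flapP(.035,.14),q)
move_l(flapP(.035,.058),0.2)
g=shot(get_image,"side","side2");shot(get_image,"scene","scene2")
s=state();print(s["time"],s["ee_pos"],flapP(.035,.058),s["ft_force"].round(2))
E
```

```text
hinge seen [[0.58650692 0.24914442 0.1475    ]] [0.58840946 0.25084245]
5.3417 [0.60196989 0.29367175 0.21677394] [0.6011148276549262, 0.2940115807495841, 0.2135] [0.06 0.09 0.66]
```

View pics/side2.png

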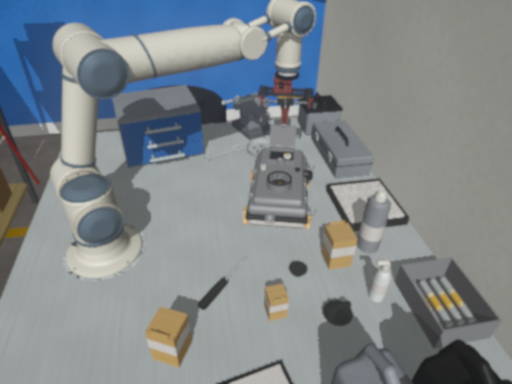

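View pics/scene2.png

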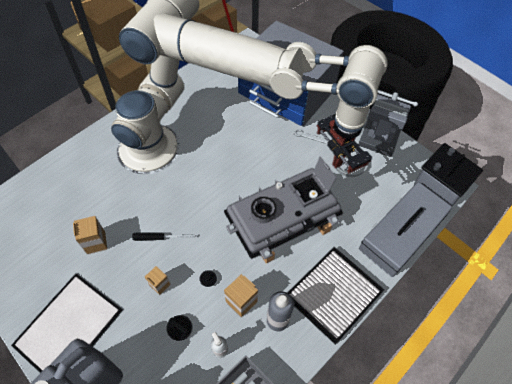

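The fingers stand behind the flap, at about (283,125) in the side view and (345,150) in the scene view. The dish is clear, and the flap hasn't moved. Next I'll sweep it shut.

```bash
python3 - <<'E'
from h import *
from bench import *
s=state();print(s["ee_pos"])
for y,z,v in ((-.030,.050,.15),(-.050,.032,.12),(-.066,.014,.12)):
    move_l(flapP(y,z),v);s=state();print(round(s["time"],2),(s["ee_pos"]-np.array(flapP(y,z))).round(4),s["ft_force"].round(2))
f0=s["ft_force"]
for z in (.010,.007,.004,.002,.0005):
    move_l(flapP(-.069,z),.03);s=state();print(z,round(s["time"],2),(s["ee_pos"]-np.array(flapP(-.069,z))).round(4),s["ft_force"].round(2))
    if s["ft_force"][2]>15: break
E
```

```text
[0.60196989 0.29367175 0.21677394]
5.92 [0.0003 0.0003 0.0011] [ 0.17  0.36 -0.23]
6.3 [-0.      0.0006 -0.0002] [-0.18  0.22  0.  ]
6.65 [-0.      0.0004  0.0001] [-0.07 -0.71 -0.14]
0.01 6.97 [0.0001 0.0002 0.0001] [ 0.03  0.12 -0.43]
0.007 7.22 [0.0002 0.     0.0006] [-0.05 -0.52  3.32]
0.004 7.47 [-0.0003  0.     -0.0009] [ 0.18 -0.89  0.93]
0.002 7.72 [-0.      0.0001 -0.0001] [-0.16 -0.21  0.88]
0.0005 7.97 [0.     0.0001 0.0011] [-2.2  -0.56  6.25]
```

```bash
python3 - <<'E'
from h import *
from bench import *
p=flapP(-.069,.12);move_l(p,.25)
move_to([.632,-.330,.22],jawq(np.radians(98)))
gripper_open()
shot(get_image,"wrist","w3");shot(get_image,"scene","scene3");shot(get_image,"side","side3")
s=state();print(s["time"],s["ee_pos"],s["ft_force"].round(2),s["finger_gap"])
g=load("scene3");P=cloud(g);X,Y,Z=P[...,0],P[...,1],P[...,2]
a=(P[...,:2]-HIN)@LY;b=(P[...,:2]-HIN)@LX
m=(a>-.065)&(a<-.01)&(abs(b)<.035);Q=P[m];A=np.c_[-a[m],np.ones(m.sum())];k,_,_,_=np.linalg.lstsq(A,Q[:,2],rcond=None);print("flap slope,z",k,m.sum(),Q[:,2].min(),Q[:,2].max())
c=g["frame"][150:270,210:370];cv2.imwrite("pics/s3c.png",cv2.resize(c,None,fx=5,fy=5,interpolation=cv2.INTER_CUBIC))
E
```

```text
12.4917 [ 0.63200405 -0.3300148   0.22000438] [ 0.1  -0.03 -0.02] 0.0875216550696231
flap slope,z [0.00283724 0.14969631] 346 0.1431373835014076 0.1557750745747748
```

View pics/w3.png

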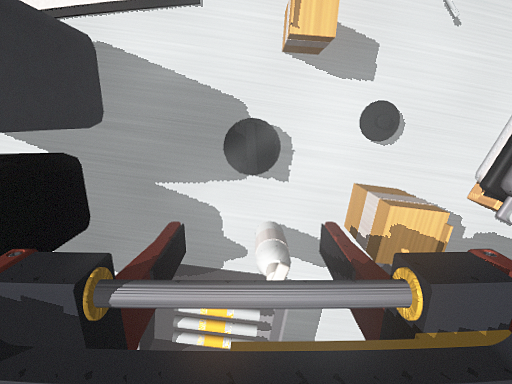

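View pics/s3c.png

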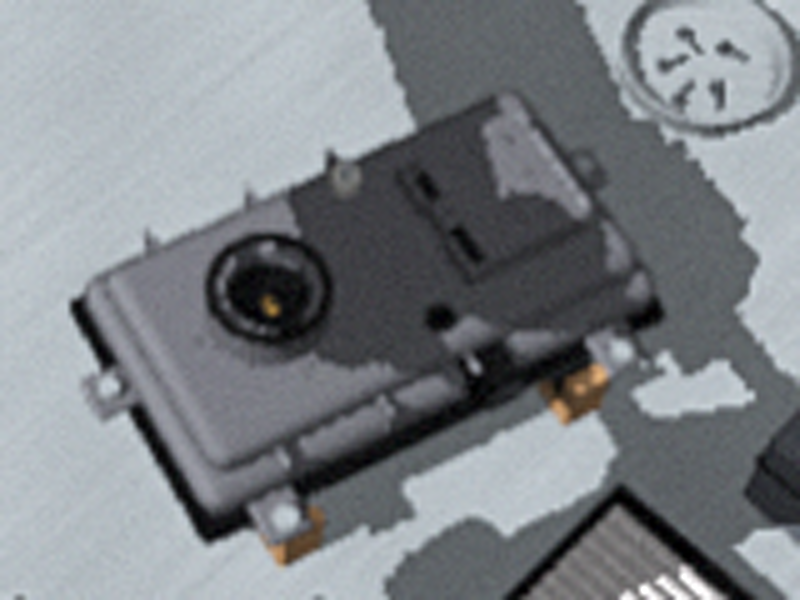

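The flap is shut: the plate's slope is 0.003 and its top is at 149.7 mm. In the wrist view the big cover is at about (252,147) with its wing running near-vertical. I'll zoom in on it.

```bash
python3 - <<'E'
from h import *
g=load("w3");f=g["frame"]
c=f[100:195,205:300];cv2.imwrite("pics/w3c.png",cv2.resize(np.clip((c.astype(float)-20)*4,0,255).astype(np.uint8),None,fx=6,fy=6,interpolation=cv2.INTER_CUBIC))
P=cloud(g);Z=P[...,2];X=P[...,0];Y=P[...,1]
R=(abs(X-.597)<.06)&(abs(Y+.335)<.06)
m=R&(Z>.039)&(Z<.055)
r=cv2.minAreaRect(P[m][:,:2].astype(np.float32));print("wing",m.sum(),r,np.median(P[m],0))
m=R&(Z>.008)
print("fl",m.sum(),cv2.minEnclosingCircle(P[m][:,:2].astype(np.float32)))
mk=((f.max(2)<75)&R&(Z>.012)).astype(np.uint8);cs,_=cv2.findContours(mk,cv2.RETR_EXTERNAL,cv2.CHAIN_APPROX_NONE);q=max(cs,key=len);e=cv2.fitEllipse(q);print(e,onplane(g,e[0],.02))
m=(R&(Z>.039)&(Z<.055)).astype(np.uint8);e=cv2.minAreaRect(np.argwhere(m)[:,::-1].astype(np.float32));print(e)
E
```

```text
wing 600 ((0.5911716818809509, -0.3358158767223358), (0.06287845224142075, 0.013952494598925114), 11.779399871826172) [ 0.5895099  -0.33598588  0.04673575]
fl 53167 ((0.6086221933364868, -0.3349340558052063), 0.06296896934509277)
((278.3143615722656, 315.5496826171875), (154.36859130859375, 536.9849853515625), 87.80370330810547) [[ 0.84249641 -0.25825237  0.02      ]]
((251.556884765625, 147.96725463867188), (52.380043029785156, 11.68568229675293), 86.633544921875)
```

View pics/w3c.png

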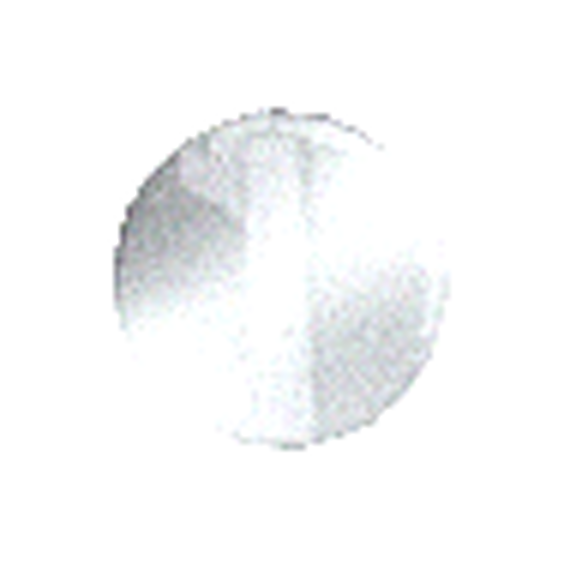

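```bash
python3 - <<'E'
from h import *
g=load("w3");P=cloud(g);Z=P[...,2];X=P[...,0];Y=P[...,1]
m=(abs(X-.592)<.05)&(abs(Y+.336)<.05)&(Z>.039)&(Z<.055)
v,u=np.nonzero(m);Q=onplane(g,np.c_[u,v],.046)[:,:2]
# per-row mid of wing in the image, line fit
rows=np.unique(v);pts=[];L=[];R=[]
for r in rows:
    c=u[v==r]
    if len(c)>6: L.append((c.min()-.5,r));R.append((c.max()+.5,r))
L=np.array(L);R=np.array(R)
for A in (L,R,(L+R)/2):
    q=onplane(g,A,.046)[:,:2].astype(np.float32);d=cv2.fitLine(q,cv2.DIST_HUBER,0,.001,.001).ravel();print(np.degrees(np.arctan2(d[1],d[0])),q.mean(0),q[0],q[-1])
print(Q.mean(0),(L[:5],R[:5],L[-3:],R[-3:]))
f=g["frame"].max(2);print(f[125,235:275],f[165,235:275])
# flange silhouette
mk=(f<110).astype(np.uint8);
g0=load("wrist0")
E
```

```text
11.890069 [ 0.5909187  -0.34281942] [ 0.56117713 -0.3461805 ] [ 0.62101126 -0.3355212 ]
11.456901 [ 0.5889859  -0.32919633] [ 0.5598582  -0.33688688] [ 0.6192847  -0.32334736]
11.66704 [ 0.58995336 -0.3360079 ] [ 0.56051844 -0.34153363] [ 0.6201484  -0.32943445]
[ 0.59001956 -0.33600419] (array([[246.5, 122. ],
       [244.5, 123. ],
       [244.5, 124. ],
       [244.5, 125. ],
       [244.5, 126. ]]), array([[254.5, 122. ],
       [255.5, 123. ],
       [256.5, 124. ],
       [256.5, 125. ],
       [256.5, 126. ]]), array([[247.5, 171. ],
       [247.5, 172. ],
       [248.5, 173. ]]), array([[258.5, 171. ],
       [258.5, 172. ],
       [258.5, 173. ]]))
[ 74  75  74  71  67  75  75  78  76  74  78  78  81  80  82  80  81  81
  78  77  73  73  77  81  80  78  82  81  86  88  86  90  96  89  88  96
 123 142 180 232] [ 98  94  96  92  95  95  91  90  91  88  88  86  82  85  87  84  87  82
  84  78  82  83  77  75  77  74  77  75  76  74  76  78  76  78  78  73
  72  80 120 155]
```

```bash
python3 - <<'E'
from h import *
from bench import *
q=jawq(np.radians(101.7))
move_to([.5905,-.336,.10],q)
move_l([.5905,-.336,.031],.1)
hold(.2)
s=state();print(s["time"],s["ee_pos"],s["ft_force"].round(2))
close()
s=state();print(s["time"],s["ee_pos"],s["ft_force"].round(2),s["finger_gap"],s["moment"].round(3))
move_l([.5905,-.336,.20],.25)
hold(.1);s=state();print(s["time"],s["ee_pos"],s["ft_force"].round(2),s["finger_gap"])
shot(get_image,"wrist","w4")
move_to([COL[0],COL[1],.26],jawq(YAW+np.pi/2))
hold(.2)
shot(get_image,"wrist","w5");shot(get_image,"side","side5");shot(get_image,"scene","scene5")
s=state();print(s["time"],s["ee_pos"],s["ft_force"].round(2),s["finger_gap"],s["joint_pos"].round(2))
E
python3 - <<'E'
import cv2
a=cv2.imread('pics/scene5.png')[110:260,190:360];cv2.imwrite('pics/s5c.png',cv2.resize(a,None,fx=4,fy=4,interpolation=2))
a=cv2.imread('pics/side5.png')[70:240,200:360];cv2.imwrite('pics/d5c.png',cv2.resize(a,None,fx=3.5,fy=3.5,interpolation=2))
E
```

```text
14.1083 [ 0.59098128 -0.33630324  0.03214447] [-0.1   0.42 -0.03]
15.2333 [ 0.59050956 -0.3360195   0.03098461] [ 0.13  0.87 -0.03] 0.013870212260305973 [ 0.064  0.022 -0.019]
16.1583 [ 0.5897623  -0.33553962  0.19668053] [-0.33  0.94 -0.85] 0.013789613110384498
18.05 [0.53194941 0.05809617 0.25983892] [0.06 0.54 0.36] 0.014030444657463625 [ 0.05 -0.08  1.35  0.    1.87 -1.24]
```

View pics/w5.png

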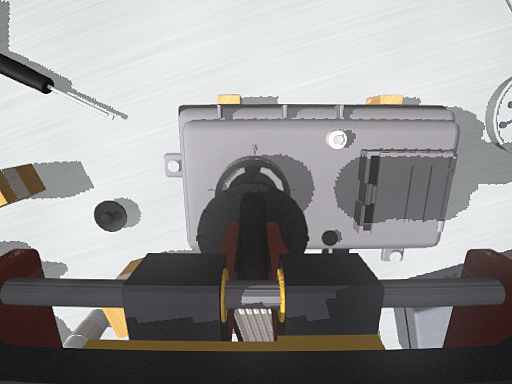

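View pics/s5c.png

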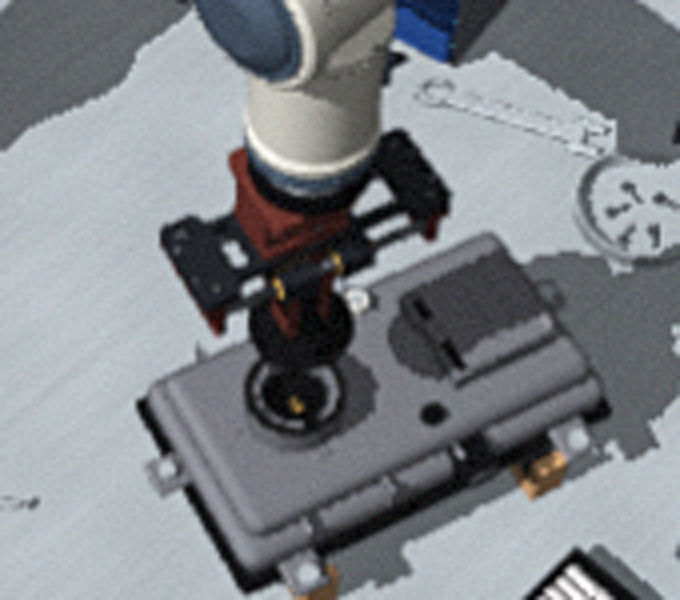

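View pics/d5c.png

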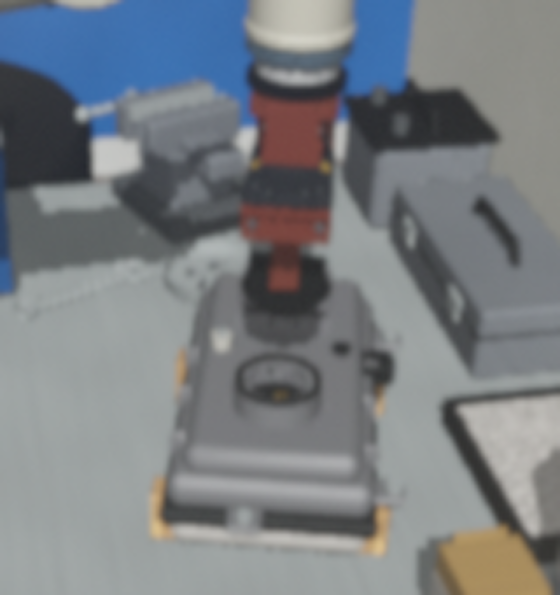

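```bash
python3 - <<'E'
from h import *
from scipy.optimize import least_squares
g=load("w5");f=g["frame"].max(2)
c=g["frame"][150:270,170:340];cv2.imwrite("pics/w5c.png",cv2.resize(np.clip(c.astype(float)*2.,0,255).astype(np.uint8),None,fx=4.5,fy=4.5,interpolation=cv2.INTER_CUBIC))
D=g["depth"];print(D[200,180:330:6].round(3));print(D[185:215:3,215].round(3),f[200,190:215],f[200,295:315])
P=cloud(g);Z=P[...,2]
m=(abs(Z-.249)<.012);m[:170]=0;m[250:]=0;m[:,:180]=0;m[:,330:]=0
v,u=np.nonzero(m);print(len(u),u.min(),u.max(),v.min(),v.max(),np.median(Z[m]))
# outer boundary: per column topmost, per row extreme
pts=[]
for cc in range(200,235): 
    r=v[u==cc]
    if len(r): pts.append((cc,r.min()-.5))
for cc in range(272,306):
    r=v[u==cc]
    if len(r): pts.append((cc,r.min()-.5))
q=onplane(g,pts,.249)[:,:2]
s=least_squares(lambda p:np.hypot(q[:,0]-p[0],q[:,1]-p[1])-.037,[.532,.058],loss="soft_l1",f_scale=.0005);print(s.x,np.sqrt(np.mean(s.fun**2)),len(q))
d=s.x-np.array([.53195,.0581]);print("offset from tcp along wing/LX",d@LX,"LY",d@LY)
E
```

```text
[0.431 0.325 0.3   0.297 0.297 0.176 0.171 0.172 0.172 0.172 0.173 0.15
 0.149 0.15  0.158 0.171 0.172 0.171 0.172 0.173 0.298 0.298 0.298 0.297
 0.298]
[0.293 0.295 0.266 0.268 0.172 0.171 0.173 0.174 0.174 0.175] [193 193 188 189 189 181 183 183 183 185 183 184 184 181 184 183 181 180
 187 185 147  83  69  74  70] [102 112 111 110 105 105 109 110 108 106 109 109 106 106 110 101  92 133
 178 171]
4111 196 309 182 249 0.2495545653720384
[0.53259709 0.05799531] 0.00017623195801021895 69
offset from tcp along wing/LX 0.0006503161155567526 LY 8.226904180442324e-05
```

View pics/w5c.png

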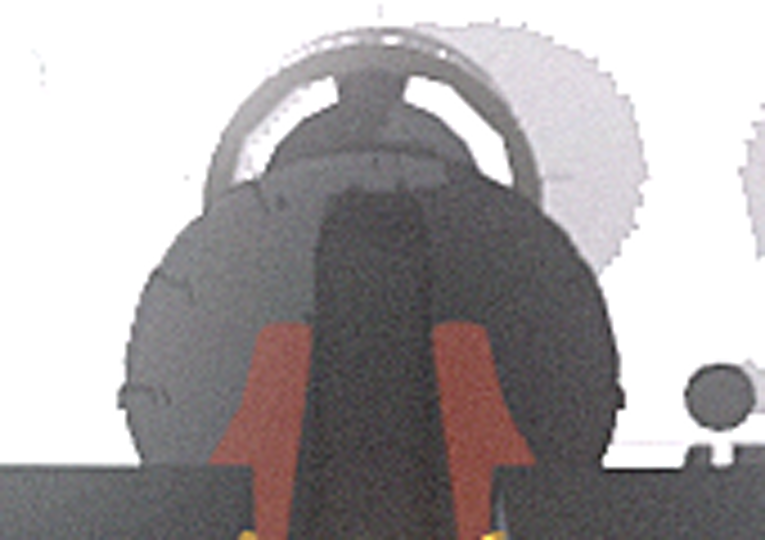

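```bash
cat >> h.py <<'E'
INS=COL-.0006*LX
E
python3 - <<'E'
from h import *
from bench import *
I=[float(INS[0]),float(INS[1])]
move_l(I+[.20],.15);hold(.2)
s=state();f0=s["ft_force"];print(s["time"],s["ee_pos"],f0.round(2))
for z in (.195,.190,.186,.182,.179,.176,.174,.172,.170,.1685):
    move_l(I+[z],.04);hold(.1);s=state();f=s["ft_force"];print(z,round(s["time"],2),(s["ee_pos"]-np.array(I+[z])).round(4),f.round(2),s["moment"].round(2))
    if z>.173 and f[2]>5 or f[2]>15: print("STOP");break
E
```

```text
18.8 [0.53180336 0.05870287 0.2016181 ] [-0.55  0.54 -0.21]
0.195 19.18 [-0.      0.     -0.0001] [ 0.52  0.55 -1.16] [-0.02  0.01 -0.03]
0.19 19.55 [-0.0001 -0.     -0.0001] [-0.02 -0.5  -1.19] [-0.04 -0.    0.  ]
0.186 19.9 [-0.  0. -0.] [ 0.36 -0.18 -0.03] [ 0.03 -0.04 -0.01]
0.182 20.25 [-0.      0.     -0.0001] [ 0.73 -0.09 -0.33] [0.02 0.   0.01]
0.179 20.6 [-0. -0. -0.] [0.13 1.07 0.01] [ 0.06 -0.03 -0.05]
0.176 20.95 [-0.      0.     -0.0001] [ 0.84 -0.12 -0.48] [ 0.01 -0.03  0.02]
0.174 21.3 [-0.  0. -0.] [ 0.12  1.18 -0.38] [-0.01  0.01  0.04]
0.172 21.65 [-0.      0.     -0.0001] [ 0.36  0.67 -0.35] [ 0.02 -0.02  0.04]
0.17 22.0 [0.0002 0.     0.0004] [ 1.13 -0.13  1.6 ] [ 0.01 -0.12 -0.03]
0.1685 22.35 [0.0002 0.     0.0005] [ 0.5  -0.08  3.08] [ 0.03 -0.12  0.01]
```

```bash
python3 - <<'E'
from h import *
from bench import *
I=[float(INS[0]),float(INS[1])]
for z in (.1675,.1668,.166,.1654,.1648,.164):
    move_l(I+[z],.03);hold(.25);s=state();f=s["ft_force"];print(z,round(s["time"],2),s["ee_pos"].round(4),f.round(2),s["moment"].round(2),s["finger_gap"])
    if f[2]>12: break
E
```

```text
0.1675 22.85 [0.5315 0.0587 0.168 ] [-0.36 -0.5   5.6 ] [ 0.06 -0.13 -0.03] 0.013609993447418627
0.1668 23.35 [0.5315 0.0587 0.1675] [0.75 0.49 6.15] [ 0.02 -0.05 -0.05] 0.014099868970831412
0.166 23.85 [0.5315 0.0587 0.1675] [-0.21  0.29  9.82] [0.02 0.17 0.01] 0.01356367158381271
0.1654 24.35 [0.5315 0.0587 0.1674] [-1.35 -0.76 10.56] [ 0.01  0.43 -0.04] 0.014007113422984996
0.1648 24.85 [0.5315 0.0587 0.1674] [-2.59 -0.23 13.44] [-0.    0.55 -0.03] 0.013782638154644549
```

```bash
python3 - <<'E'
from h import *
from bench import *
for a in (10,20,30,40,45):
    y=YAW-np.radians(a);p=COL-.0006*np.array([np.cos(y),np.sin(y)])
    move_to([float(p[0]),float(p[1]),.165],jawq(y+np.pi/2));hold(.15)
    s=state();q=s["ee_rot"];T=Ro.from_quat([q[1],q[2],q[3],q[0]]).as_matrix()
    print(a,round(s["time"],2),s["ee_pos"].round(4),s["ft_force"].round(2),s["moment"].round(2),round(s["finger_gap"],4),"turned",round(float(np.degrees(YAW)+90-np.degrees(np.arctan2(T[1,1],T[0,1]))),2))
shot(get_image,"wrist","w6");g=shot(get_image,"scene","scene6");shot(get_image,"side","side6")
for n,b in (("scene6",(110,260,190,360)),("w6",(130,280,170,340))):
    f=load(n)["frame"][b[0]:b[1],b[2]:b[3]];cv2.imwrite(f"pics/{n}c.png",cv2.resize(np.clip(f.astype(float)*(1.7 if n=="w6" else 1),0,255).astype(np.uint8),None,fx=4,fy=4,interpolation=2))
E
```

```text
10 25.29 [0.5319 0.0588 0.1674] [-0.9   0.59 10.97] [ 0.02  0.28 -0.14] 0.014 turned 10.02
20 25.73 [0.5321 0.0589 0.1674] [ 0.21  0.49 11.92] [ 0.02  0.2  -0.24] 0.0139 turned 20.02
30 26.18 [0.5322 0.059  0.1674] [-0.54  0.81 11.21] [ 0.07  0.1  -0.19] 0.014 turned 30.02
40 26.62 [0.5323 0.0591 0.1674] [1.000e-02 1.140e+00 1.213e+01] [-0.02  0.15 -0.23] 0.0141 turned 40.02
45 27.02 [0.5323 0.0591 0.1674] [-0.43  0.38 11.88] [ 0.01  0.11 -0.1 ] 0.0138 turned 45.01
```

View pics/w6c.png

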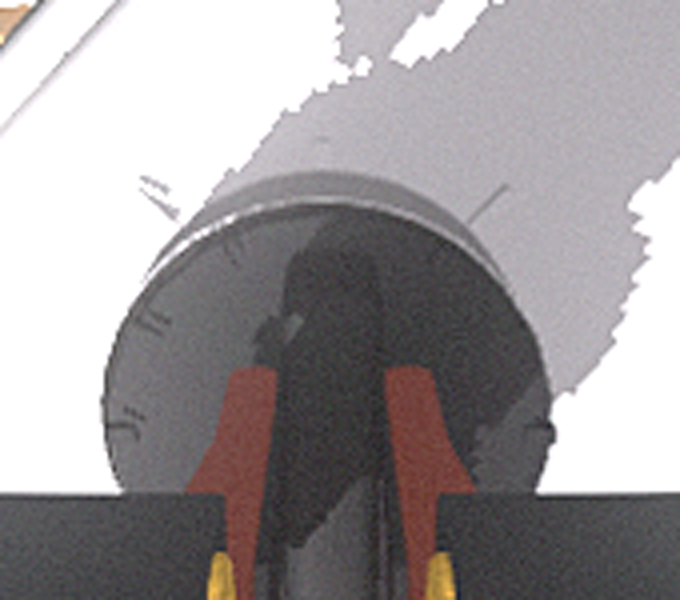

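View pics/scene6c.png

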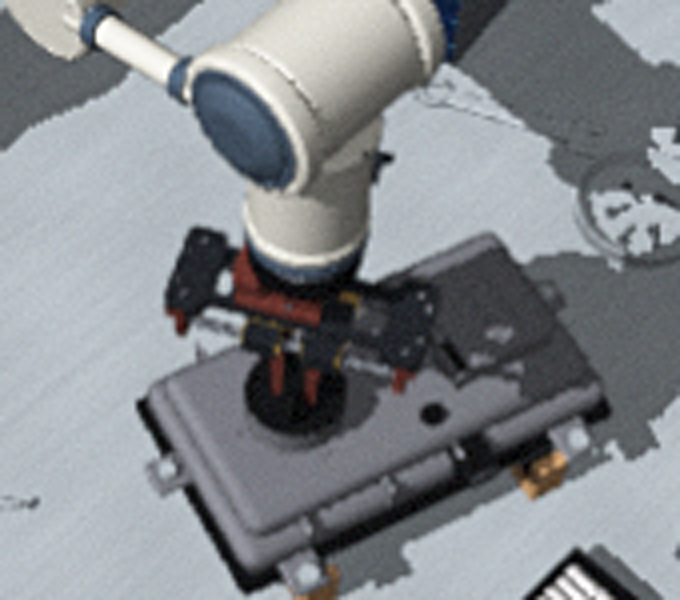

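View pics/w6.png

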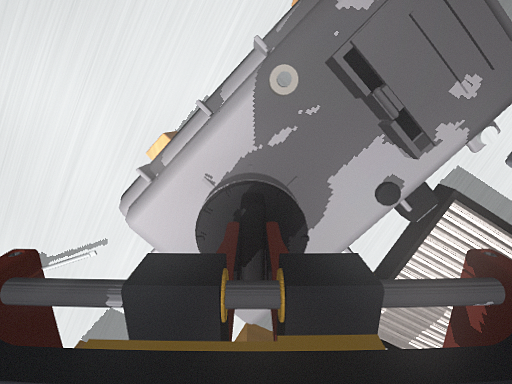

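The wrist view shows the wing at (330,300) in the crop, pointing at the faint middle (half-way) rib at (320,138). The other two ribs are at (160,195) and (490,205), and the flap lies flat. I'll run one numeric check of the wing and flap before handing in.

```bash
python3 - <<'E'
from h import *
from bench import *
g=load("w6");P=cloud(g);Z=P[...,2]
r=np.hypot(P[...,0]-COL[0],P[...,1]-COL[1])
m=(r<.036)&(abs(Z-.1825)<.004);v,u=np.nonzero(m);C=[]
for rr in np.unique(v):
    c=u[v==rr]
    if 8<len(c) and c.max()-c.min()<45 and rr<222: C.append(((c.min()+c.max())/2,rr))
q=onplane(g,C,.1825)[:,:2].astype(np.float32);d=cv2.fitLine(q,cv2.DIST_HUBER,0,.001,.001).ravel()
print("wing rel lamp",len(C),(np.degrees(np.arctan2(d[1],d[0]))-np.degrees(YAW))%180-180,np.median(Z[m]))
ring=(r>.025)&(r<.036)&(abs(Z-.1565)<.005);print("flange top z",np.median(Z[ring]),ring.sum(),"expect .1565")
# rib direction
z=lambda x,y:[170+x/4-.4,130+y/4-.4]
for n,pt in dict(mid=(322,139),left=(158,195),right=(490,205)).items():
    p=onplane(g,z(*pt),.129)[0,:2]-COL;print(n,np.degrees(np.arctan2(p[1],p[0])-YAW),np.hypot(*p))
a=(P[...,:2]-HIN)@LY;b=(P[...,:2]-HIN)@LX
m=(a>-.06)&(a<-.01)&(abs(b)<.03)&(abs(Z-.15)<.01);k=np.linalg.lstsq(np.c_[-a[m],np.ones(m.sum())],Z[m],rcond=None)[0];print("flap slope",k,m.sum())
s=state();print(s["time"],s["ft_force"].round(2),s["moment"].round(2),s["finger_gap"])
E
```

```text
wing rel lamp 22 -45.31311950683593 0.18292291904396402
flange top z 0.15725486231730582 2775 expect .1565
mid 136.0597420617797 0.04359979612010287
left 177.53474917882826 0.04527018219009438
right 91.6243911175354 0.043390102539672334
flap slope [-0.00879428  0.15057511] 8142
27.1667 [-1.08  0.16 11.56] [ 0.02  0.11 -0.07] 0.014041434060551061
```

```bash
python3 - <<'E'
from bench import *
job_done();s=state();print(s["time"],s["ee_pos"],s["ft_force"].round(2),s["finger_gap"])
E
```

```text
the job is handed in; nothing more can be done
the job is handed in; nothing more can be done
```

The flap is snapped shut. The big cover is pressed fully down in the collar and turned clockwise to 45°, and the gripper is still holding it there. I handed the job in at about 27 s.

- **Flap:** I swung it shut with the closed fingers and pressed its free edge. The push peaked at about 3.3 N and then dropped, which is the snap. Afterwards the cameras showed the plate level, with a slope of 0.003 in one view and −0.009 in the other (it has to read under 0.03).
- **Cover, going in:** I gripped it by its wing and lowered the lugs through the notches with no measurable resistance. The downward push was about 13 N, and the cover stopped within 0.1 mm of its fully-down height.
- **Cover, at half-way:** The tool turned 45.0°, and the camera measured the wing at 45.3°, in line with the half-way rib (1° off at most). The turning torque stayed at or below 0.24 N·m and no click showed. I kept pressing with about 11.6 N, and the jaws read 14.0 mm on the 14 mm wing.
- **Small disagreement:** Camera depth put the flange top at 157.3 mm against 156.5 mm expected, which is within the 2 mm calibration. The arm's own height reading agrees with fully down.
- **Not checked:** Nothing could be read back after the hand-in. I saw nothing else in the scene disturbed, but I did not measure the other objects again.

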